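# Click the photometer's filter turret round to green and start the reading

## Task

The plasma sample is already in the photometer. With a fingertip, push the upright tabs of its filter turret to step it round, either way, until the green filter has clicked home under the lamp head; only then press the teal start key down with a fingertip and let it come up again. Touch neither the filter glasses nor the lamp head, do not press the red key, and leave the other things on the bench and on the instrument where they stand.

Things in the scene. Friction and masses are not known exactly. Their poses are not given: they have to be found in the camera images.
- photometer: White filter photometer, a fixed case 290 x 270 mm (x -140 to +150, y -135 to +135 mm) with a flat deck 85 mm above the bench. Origin: centre of its underside, on the bench; x points from its front (key panel, towards the robot) to its back, y to its left, z up. On the deck: key panel with display at the front, filter turret and lamp head behind it.
- turret_axis (a point): Point on the vertical axis of the filter turret at deck level, (30, 0, 85) mm in the photometer's frame. The turret is a black wheel of radius 56 mm, 6 to 16 mm above the deck, with six coloured filters 60 degrees apart and an upright tab of the same colour outside each. Within 83 mm of the axis nothing fixed stands lower than 38 mm above the deck, save the lamp barrel (inside 53 mm).
- turret (a joint): Turret angle (rad), growing anticlockwise from above; endless: 0 or any multiple of 6.283 is green in the light path. A sprung click-stop every 1.047 rad: about 3 N at a tab to leave one; past half-way the wheel runs on by itself into the next. From green, anticlockwise from above: yellow, red, violet, blue, white. Starts at any of the other five stops (rarely balanced half-way).
- green_filter (a point): Centre of the green filter's glass (23 mm across), 17 mm above the deck, 40 mm from the axis; turns with the turret.
- green_tab (a point): Middle of the top edge of the green tab; turns with the turret. Each of the six tabs is a radial upright blade from radius 62 to 80 mm, 6 mm thick, 8 to 34 mm above the deck, on a foot 10 mm wide, 7 to 14 mm above the deck, that joins it to the rim; the others stand at 60 degree steps from this one. A push across a blade turns the wheel.
- filters: The six filter glasses, 23 mm across, set in the turret's top face at radius 40 mm, tops 17 mm above the deck: not to be touched. Origin on the turret's axis at deck level.
- light_path (a point): Where the centre of the chosen filter belongs: under the lamp barrel, 40 mm from the turret's axis straight towards the photometer's back (its +x), 17 mm above the deck. A black index mark on the deck, beyond the tabs, shows the same direction.
- lamp_head: Fixed lamp head: white round head, radius 18 mm, 38 to 60 mm above the deck, with a black barrel, radius 13 mm, down to 21 mm above the deck, over the light path; a white arm leads to a post (radius 11 mm, foot 17 mm, height 60 mm) 100 mm from the axis, 42 degrees to the left of the light path. Not to be touched. Origin on the turret's axis at deck level, axes as the photometer's.
- start_key_top (a point): Centre of the top face of the teal start key, a round cap of radius 12 mm on the front key panel at (-97, -92) mm in the photometer's frame, its top 10 mm above the deck; a black bezel of radius 17 mm rings it.
- start_key (a joint): How far the teal start key is pressed (m): 0 up, 0.005 fully down; pressed counts from 0.0035. It springs back; takes 1.5 N to start and 4 N fully down.
- stop_key_top (a point): Centre of the top face of the red stop key, same size as the start key, 58 mm to the left of it at (-97, -34) mm in the photometer's frame.
- stop_key (a joint): How far the red stop key is pressed (m): 0 up, 0.005 fully down. Not to be pressed.
- tube_rack: Blue rack of capped sample tubes, loose, 150 x 62 mm, 89 mm high, on the bench to the left of the photometer. Origin: centre of its underside.
- amber_bottle: Amber reagent bottle with white cap, loose, 52 mm across, 105 mm high, on the bench to the right of the photometer. Origin: centre of its underside.
- blue_bottle: Blue bottle, loose, 58 mm across, 140 mm high, on the bench to the right of the photometer. Origin: centre of its underside.
- tube_clamp: Red plastic tubing clamp, loose, 56 x 14 x 14 mm, on the bench in front of the photometer. Origin: centre of its underside.
- marker: White marker pen with black cap, loose, 120 x 14 x 14 mm, lying on the bench in front of the photometer. Origin: middle of its underside.
- spare_filter: Spare orange filter in an aluminium ring, loose, 29 mm across, 7 mm thick, lying on the photometer's deck at its back right corner. Origin: centre of its underside.
- cuvette: Capped cuvette, loose, 14 x 14 mm, 47 mm high, standing on the photometer's deck at its back left corner. Origin: centre of its underside.

How it is judged:
On the way, in this order (a step that is already met when the one before it is completed fails the run):
1. the green filter has clicked home in the light path (horizontal distance between green_filter and light_path below 0.004 m and velocity of joint turret between -0.15 and 0.15 rad/s), for 0.2 s.
2. the teal start key is pressed with the green filter in the light path (horizontal distance between green_filter and light_path below 0.004 m and value of joint start_key above 0.0035 m).
At the end, for the whole second after the job is handed in: The green filter's centre lies within 4 mm (horizontally) of the light path with the turret at rest, the teal start key was pressed at least 3.5 mm after that and is up again, and the red key is up (all of step 1 and value of joint each of start_key, stop_key below 0.0015 m); the robot touches nothing.
It fails at once if the start key is pressed while the green filter is not in the light path (value of joint start_key above 0.003 m and horizontal distance between green_filter and light_path above 0.006 m).
It fails at once if the red stop key is pressed (value of joint stop_key above 0.003 m).
It fails at once if a filter glass is touched (over 1 N) (contact force between anything else and filters above 1 N).
It fails at once if the lamp head is touched (over 1 N) (contact force between anything else and lamp_head above 1 N).
It fails at once if a bystander is moved, lifted or carried (more than 20 mm; the spare filter or the cuvette more than 12 mm) (distance of any of tube_rack, amber_bottle, blue_bottle, tube_clamp, marker from where it was at the start of the episode above 0.02 m or distance of any of spare_filter, cuvette from where it was at the start of the episode above 0.012 m).
It also fails if it takes over 61 s, if anything falls off the work surface, if the arm or the gripper's body presses on something with over 40 N, if the wrist force passes 120 N, or if a joint passes its speed limit or range.

## Robot

A 6-joint arm with a two-finger parallel gripper is mounted at the origin on the work surface. World frame = base frame: x ahead of the robot, y to its left, z up, the work surface at z = 0. Lengths are in m, angles in rad, forces in N, time in s.
With the tool pointing down it reaches from about 0.275 to 0.75 m from the base axis. Payload 10.2 kg.
Tool frame: the origin (TCP) lies between the finger pads; the fingertips stand 14 mm ahead of it and the grasp point (between the pads) lies 5 mm behind it (arm.tip_extent is the distance from the TCP to the fingertips, in m); y points along the fingers, z is the direction in which the jaws open and shut, and the axes are right-handed (so a half turn about y gives the same grasp; the last joint's range is limited). The gripper opens to 85 mm and grips with 20 to 120 N. Pads are 22 mm wide; open, the fingers measure 114 mm over their backs; the gripper's body (76 mm by 85 mm) begins 54 mm behind the grasp point. The pads swing forward as they close: fully open they stand 13 mm farther back than shut.
Start: joints at [-1.335, 0.313, 1.498, -0, 1.331, -0.223], TCP at [0.232, -0.471, 0.219] pointing down, gripper open.
Joint ranges: [-2.94, 2.94], [-0.97, 2.17], [0.19, 2.56], [-1.23, 4.37], [0.02, 3.11], [-2.88, 2.88]. Speed limits (rad/s): [2.39, 2.39, 3.01, 3.14, 3.14, 3.14].

## Interface

Orientations are given as a rotation vector (axis times angle).
In Python, from station import arm, cams, workorder gives the robot as it stands.
- The arm moves only by the tool servo_tool, never from a script. Its argument "series" is a list of rows, each a list of 3 entries, a list of its own where there are three numbers: the shift along the tool's x, y, z in mm, then the turn, a rotation vector about the tool's x, y, z in degrees, then the finger opening in mm, from 0 to 85.4. In form: [[[x, y, z], [rx, ry, rz], grip], ...]. A call has 1 to 12 rows; each row shifts and turns the commanded pose from where the row before left it, along the tool's axes as they then stand; what a row does not reach is not made up. A row lasts 1/10 s, in which the tool goes at most 50 mm and 8.59 degrees, less where a joint would pass 70% of its speed; a pose out of reach is approached as far as the arm can. A call with a gripper value outside its range is refused whole. The fingers move at their own pace and stop on an object; the grip force is fixed at half the most. Time passes only in rows, so rows that do not move let the fingers close. It gives the time, the measured TCP pose, the force and the opening at its end, in the units of the state.
- arm.get_obs(): the state, without advancing time (a new reading comes with each control period).
- cams.camera(name): name is "side" or "top" or "wrist"; returns a dict with "image" (384x512x3 uint8, red, green, blue), "intrinsics" (3x3 intrinsics, pixels), "R" (3x3) and "t" (3): a world point X has camera coordinates R X + t. Camera axes: x right, y down, z forward; pixel columns grow to the right and rows downward; lengths in m; the calibration is good to about 2 mm. The wrist camera is an equidistant fisheye: a pixel r from the principal point sees the ray r / f radians off the axis. A picture is of the moment at which its call begins. There is no depth.
- workorder.job_done(): hands the job in, once; it reports no verdict.
The state is a dict: "time_s": time; "joint_positions": joint angles; "qd": joint speeds; "tau": joint torques, N m; "eef_pos": TCP position; "orientation": TCP orientation; "force": force on the tool from outside, world axes, zero at the start; "wrist_torque": the same for the moment, N m; "grip_width": finger opening in m.
Only numpy, scipy, OpenCV 4.12 (cv2) and the standard library are available. Lean on these libraries where they do the work, as an engineer would, in place of code of your own. Each camera call takes 0.05 s, during which the arm holds its last target. There are 200 camera calls.

## Working session

There is one attempt and no reset: what is moved stays moved. The work goes in short steps, Python scripts to look and compute and a tool call to move; the robot and the scene stay as the last step left them, time stands still between calls to the robot, and variables do not carry over. Pictures are saved under pics/ and viewed, about 8 in all and at most 12, crops included, and the job is handed in when it is done.

Besides the shell and the picture viewer there is one more tool, called after ">>>" in YAML: its name, and indented under it one key for each argument. servo_tool: Moves the arm, as the interface text tells. Its arguments: {"type":"object","properties":{"series":{"type":"array","items":{"type":"array"}}},"required":["series"]}

```bash
mkdir -p pics; cat > h.py <<'E'
import numpy as np, cv2
from station import arm, cams, workorder
def snap(n):
    c=cams.camera(n); np.savez('pics/'+n+'.npz',**{k:np.array(c[k]) for k in('image','intrinsics','R','t')}); return c
def ray(c,u,v):
    K=c['intrinsics'];d=np.linalg.inv(K)@[u,v,1];R=np.array(c['R']);return -R.T@c['t'],R.T@d
def atz(c,u,v,z):
    o,d=ray(c,u,v);return o+d*(z-o[2])/d[2]
def proj(c,X):
    p=c['R']@np.array(X)+c['t'];p=c['intrinsics']@p;return p[:2]/p[2]
E
python3 - <<'E'
from h import *
t=snap('top');s=snap('side')
im=np.hstack([t['image'],s['image']])
cv2.imwrite('pics/t.png',cv2.resize(t['image'][:,:,::-1],(800,600),interpolation=cv2.INTER_CUBIC))
cv2.imwrite('pics/s.png',cv2.resize(s['image'][:,:,::-1],(800,600),interpolation=cv2.INTER_CUBIC))
o=arm.get_obs();print(o)
for c in(t,s):print(c['intrinsics'],-c['R'].T@c['t'])
E
```

```text
{'time_s': 0.1, 'joint_positions': array([-1.33541149e+00,  3.13361014e-01,  1.49839104e+00, -2.51140790e-05,
        1.33100361e+00, -2.23379155e-01]), 'qd': array([ 0.00126399, -0.00048919, -0.00139752,  0.00090624,  0.00119892,
       -0.00166974]), 'tau': array([ 2.59788205e-03, -4.12896681e+01, -2.60141373e+01, -1.72624532e-04,
        3.04480578e-03,  2.72837019e-05]), 'eef_pos': array([ 0.23242214, -0.47046077,  0.21819795]), 'orientation': array([-0.45918994,  1.96763508, -1.96528688]), 'force': array([-0.09432079,  0.66311706, -0.32359027]), 'wrist_torque': array([-0.03353547, -0.04864957, -0.01881799]), 'grip_width': 0.08555744531433557}
[[350.40080634   0.         251.41200673]
 [  0.         350.40080634 193.15280194]
 [  0.           0.           1.        ]] [0.48570294 0.03126637 0.80709529]
[[499.3289106    0.         254.95885886]
 [  0.         499.3289106  192.70482969]
 [  0.           0.           1.        ]] [0.04594434 0.56776109 0.72935019]
```

View pics/t.png

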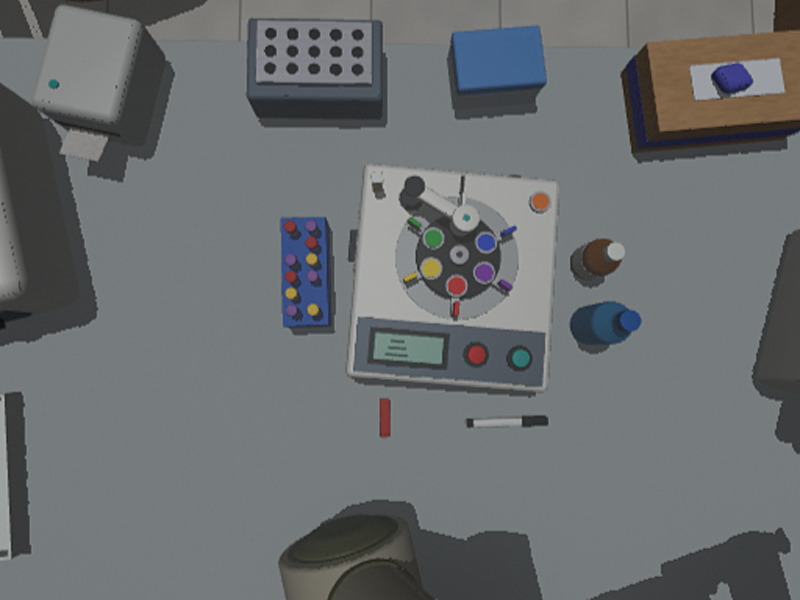

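View pics/s.png

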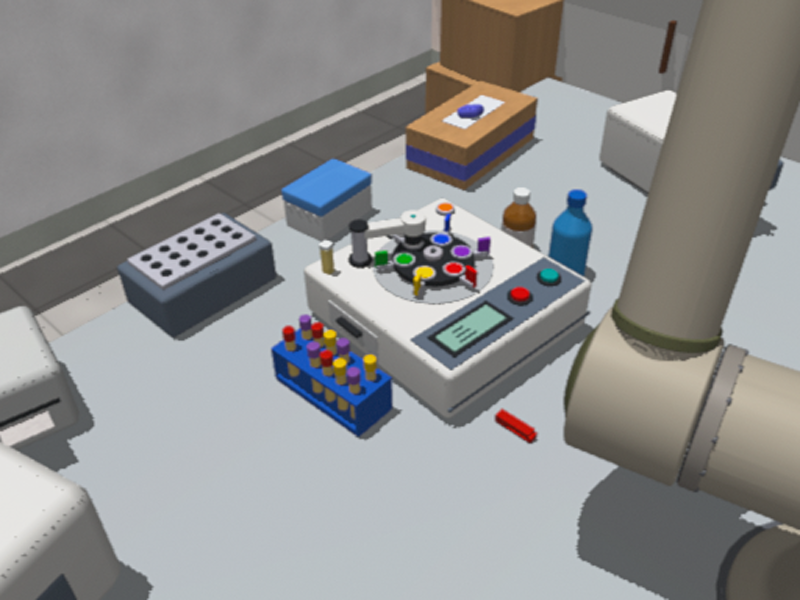

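The top view shows the case, with the green glass at (433,238), left of the lamp at (465,217). White is under the lamp, so green is one step anticlockwise of home and needs one clockwise step. The teal key is at (520,358) and the red key at (477,355). The side view agrees. I'll enlarge both views to measure.

```bash
python3 - <<'E'
from h import *
t=np.load('pics/top.npz')['image'];s=np.load('pics/side.npz')['image']
a=cv2.resize(t[100:255,218:362,::-1],None,fx=3.8,fy=3.8,interpolation=cv2.INTER_CUBIC)
b=cv2.resize(s[125:275,190:385,::-1],None,fx=4,fy=4,interpolation=cv2.INTER_CUBIC)
cv2.imwrite('pics/tc.png',a);cv2.imwrite('pics/sc.png',b);print(a.shape,b.shape)
E
```

```text
(589, 547, 3) (600, 780, 3)
```

View pics/tc.png

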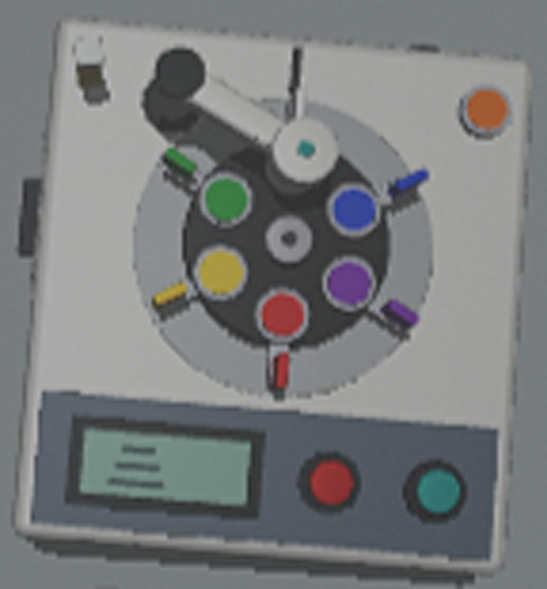

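View pics/sc.png

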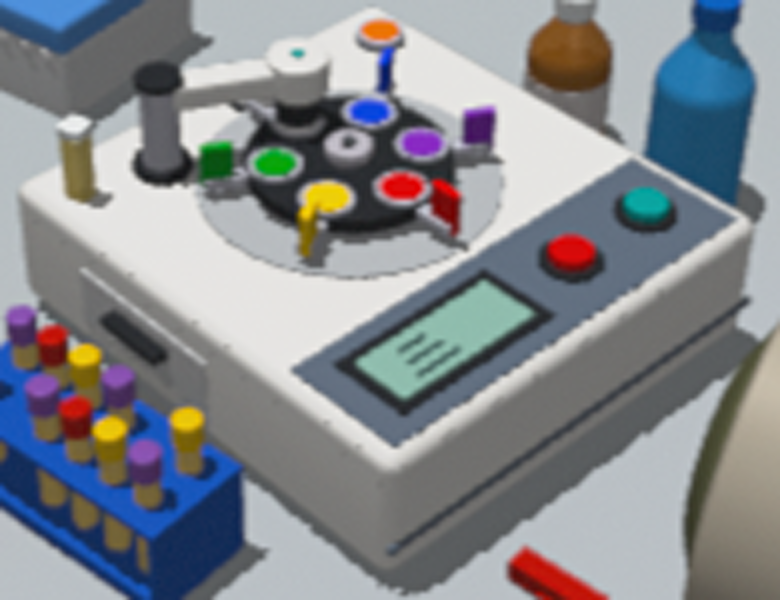

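Top crop: glasses are green (226,200), yellow (221,272), red (283,315), violet (350,283) and blue (353,209). Keys are red (332,482) and teal (434,490). Side crop: glasses (275,163), (327,197), (402,187), (422,143), (369,111). Keys are (571,252) and (646,204).

```bash
cat > fit.py <<'E'
from h import *
from scipy.optimize import least_squares
from scipy.spatial.transform import Rotation as Ro
T=(np.array([(226,200),(221,272),(283,315),(350,283),(353,209),(332,482),(434,490)])+.5)/3.8-.5+[218,100]
S=(np.array([(275,163),(327,197),(402,187),(422,143),(369,111),(571,252),(646,204)])+.5)/4-.5+[190,125]
t=dict(np.load('pics/top.npz'));s=dict(np.load('pics/side.npz'))
P=[c['intrinsics']@np.c_[c['R'],c['t']] for c in(t,s)]
X=cv2.triangulatePoints(P[0],P[1],T.T,S.T);X=(X[:3]/X[3]).T
print(X.round(4))
def model(p):
    a=p[4]+np.radians([0,60,120,180,240])
    L=np.r_[np.c_[.03+.04*np.cos(a),.04*np.sin(a),0*a+.102],[[-.097,-.034,.095],[-.097,-.092,.095]]]
    return L@Ro.from_euler('z',p[3]).as_matrix().T+[p[0],p[1],p[2]]
r=least_squares(lambda p:(model(p)-X).ravel(),[.5,0,0,0,1.05])
p=r.x;print('fit x y z',p[:3].round(4),'yaw,turret deg',np.degrees(p[3:]).round(2));print(((model(p)-X)*1000).round(1))
M=Ro.from_euler('z',p[3]).as_matrix()
for n,l in dict(axis=(.03,0,.085),start=(-.097,-.092,.095),redtab=(.03-.071,0,.119)).items(): print(n,(M@l+p[:3]).round(4))
o=arm.get_obs();A=Ro.from_rotvec(o['orientation']).as_matrix();print(o['eef_pos'],A.round(3),arm.tip_extent)
E
python3 fit.py
```

```text
[[ 0.6285 -0.0422  0.1012]
 [ 0.5893 -0.0394  0.1007]
 [ 0.5665 -0.0724  0.1005]
 [ 0.5838 -0.1088  0.1005]
 [ 0.6237 -0.1112  0.101 ]
 [ 0.4772 -0.0994  0.0902]
 [ 0.4719 -0.1551  0.0918]]
fit x y z [ 0.5765 -0.0728 -0.002 ] yaw,turret deg [-4.93 60.75]
[[ 0.3 -0.1 -1.2]
 [-0.3  0.  -0.7]
 [-0.  -0.1 -0.5]
 [ 0.1  0.3 -0.5]
 [ 0.1 -0.2 -1. ]
 [-0.3  1.1  2.7]
 [ 0.1 -1.   1.1]]
axis [ 0.6064 -0.0754  0.083 ]
start [ 0.4719 -0.1561  0.093 ]
redtab [ 0.5356 -0.0693  0.117 ]
[ 0.23242214 -0.47046077  0.21819795] [[-0.897 -0.     0.443]
 [-0.443  0.001 -0.897]
 [-0.    -1.    -0.001]] 0.014
```

The fit is consistent: residuals are about 1 mm and it puts the turret one step off. Next I close the fingers, go over the gap between the red and violet tabs, and turn the tool.

>>> servo_tool:
  series:
    - [[-43.6, 0, -18.8], [0, 0, 0], 0]
    - [[-43.6, 0, -18.8], [0, 0, 0], 0]
    - [[-43.6, 0, -18.8], [0, 0, 0], 0]
    - [[-43.6, 0, -18.8], [0, 0, 0], 0]
    - [[-43.6, 0, -18.8], [0, 0, 0], 0]
    - [[-43.6, 0, -18.8], [0, 0, 0], 0]
    - [[-43.6, 0, -18.8], [0, 0, 0], 0]
    - [[-43.6, 0, -18.8], [0, 0, 0], 0]
    - [[-43.6, 0, -18.8], [0, 0, 0], 0]
    - [[-43.6, 0, -18.8], [0, 0, 0], 0]
    - [[0, 0, 0], [0, -8, 0], 0]
    - [[0, 0, 0], [0, -8, 0], 0]

```text
time_s: 1.3
eef_pos: [0.5406, -0.1077, 0.218]
orientation: [-0.7, 1.787, -1.785]
force: [-0.5, 0.7, 1.2]
grip_width: 0.0
```

```bash
cat > go.py <<'E'
# python3 go.py: prints tool-frame mm shifts between successive world waypoints, starting from the measured pose
import sys
from h import *
from scipy.spatial.transform import Rotation as Ro
def go(W):
    o=arm.get_obs();A=Ro.from_rotvec(o['orientation']).as_matrix()
    print(o['eef_pos'].round(4),A[:,0].round(3),A[:,1].round(3),'F',o['force'].round(1),'g',round(o['grip_width'],4),'t',o['time_s'])
    D=np.diff(np.vstack([o['eef_pos'],W]),axis=0)
    print(((D@A)*1000).round(1).tolist())
E
cat > a.py <<'E'
from go import *
ax=np.array([.6064,-.0754])
W=[[.540,-.109,.218],[.540,-.109,.122]]+[[*(ax+.074*np.array([np.cos(a),np.sin(a)])),.122] for a in np.radians(np.arange(200,142,-8))]
go(W)
c=cams.camera('wrist');cv2.imwrite('pics/w1.png',c['image'][:,:,::-1])
E
python3 a.py
```

```text
[ 0.5406 -0.1077  0.218 ] [-0.734 -0.679  0.001] [-0.001  0.    -1.   ] F [-0.5  0.7  1.2] g 0.0 t 1.3
[[1.3, 0.0, 0.6], [-0.1, 96.0, 0.1], [-3.3, 0.0, -8.2], [-4.6, 0.0, -9.2], [-5.9, 0.0, -8.5], [-7.0, 0.0, -7.6], [-8.0, 0.0, -6.5], [-8.8, 0.0, -5.4], [-9.5, -0.0, -4.1], [-10.0, -0.0, -2.7]]
```

View pics/w1.png

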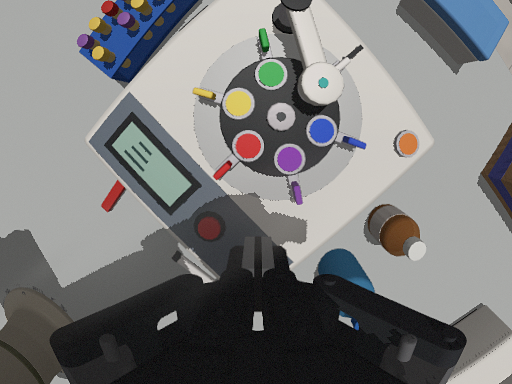

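The wrist view shows the closed fingertips over the red/violet gap, with nothing in the descent path. I'll lower them.

>>> servo_tool:
  series:
    - [[1.3, 24, 0.6], [0, 0, 0], 0]
    - [[0, 24, 0], [0, 0, 0], 0]
    - [[0, 24, 0], [0, 0, 0], 0]
    - [[0, 16, 0], [0, 0, 0], 0]
    - [[0, 8, 0], [0, 0, 0], 0]
    - [[0, 0, 0], [0, 0, 0], 0]

```text
time_s: 1.95
eef_pos: [0.5391, -0.1104, 0.1219]
orientation: [-0.693, 1.794, -1.791]
force: [-0.3, -0.3, 0.2]
grip_width: 0.0
```

```bash
python3 - <<'E'
from go import *
go([[.540,-.109,.122]])
s=snap('side');b=cv2.resize(s['image'][125:275,190:385,::-1],None,fx=4,fy=4,interpolation=cv2.INTER_CUBIC)
cv2.imwrite('pics/s2.png',b)
E
```

```text
[ 0.5391 -0.1104  0.1219] [-0.741 -0.672  0.001] [-0.002  0.001 -1.   ] F [-0.3 -0.3  0.2] g 0.0 t 1.95
[[-1.6, -0.1, -0.4]]
```

View pics/s2.png

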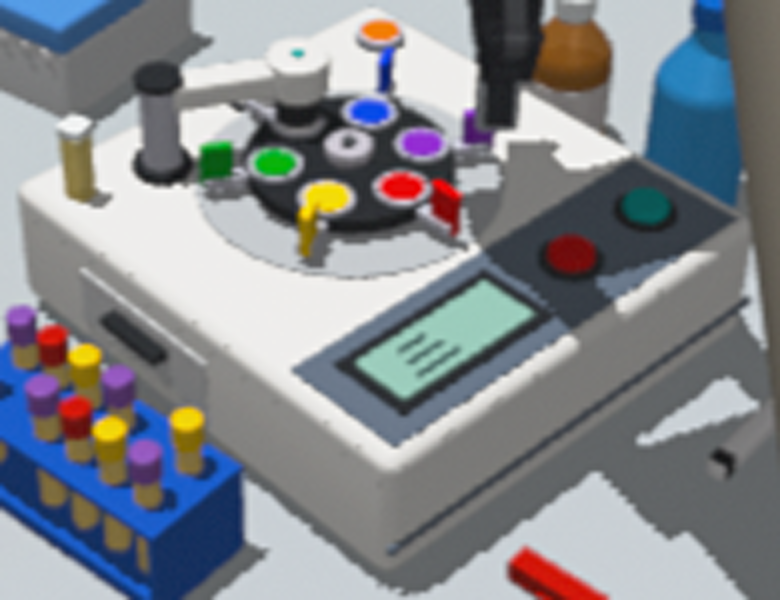

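The side view shows the tips standing free in the gap, around (498,120) in the crop. I'll push the red tab clockwise along the arc, slowly.

>>> servo_tool:
  series:
    - [[-4.9, 0, -8.6], [0, 0, 0], 0]
    - [[-4.6, 0, -9.2], [0, 0, 0], 0]
    - [[-3, 0, -4.3], [0, 0, 0], 0]
    - [[-3, 0, -4.3], [0, 0, 0], 0]
    - [[-3.5, 0, -3.8], [0, 0, 0], 0]
    - [[-3.5, 0, -3.8], [0, 0, 0], 0]
    - [[-4, 0, -3.3], [0, 0, 0], 0]
    - [[-4, 0, -3.2], [0, 0, 0], 0]

```text
time_s: 2.8
eef_pos: [0.535, -0.0595, 0.1227]
orientation: [-0.693, 1.791, -1.791]
force: [0.5, -0.6, -0.3]
grip_width: 0.0001
```

```bash
python3 - <<'E'
from go import *
ax=np.array([.6064,-.0754])
go([[*(ax+.074*np.array([np.cos(a),np.sin(a)])),.122] for a in np.radians([164,160,156,152,148,144])])
p=arm.get_obs()['eef_pos'][:2]-ax;print(np.degrees(np.arctan2(p[1],p[0]))%360,np.hypot(*p))
s=snap('side');b=cv2.resize(s['image'][125:275,190:385,::-1],None,fx=4,fy=4,interpolation=cv2.INTER_CUBIC)
cv2.imwrite('pics/s3.png',b)
E
```

```text
[ 0.535  -0.0595  0.1227] [-0.74  -0.673  0.   ] [-0. -0. -1.] F [ 0.5 -0.6 -0.3] g 0.0001 t 2.8
[[-3.2, 0.7, -3.2], [-4.5, -0.0, -2.6], [-4.7, -0.0, -2.2], [-4.8, -0.0, -1.9], [-4.9, -0.0, -1.6], [-5.0, -0.0, -1.2]]
167.46255417367823 0.07315127078418025
```

View pics/s3.png

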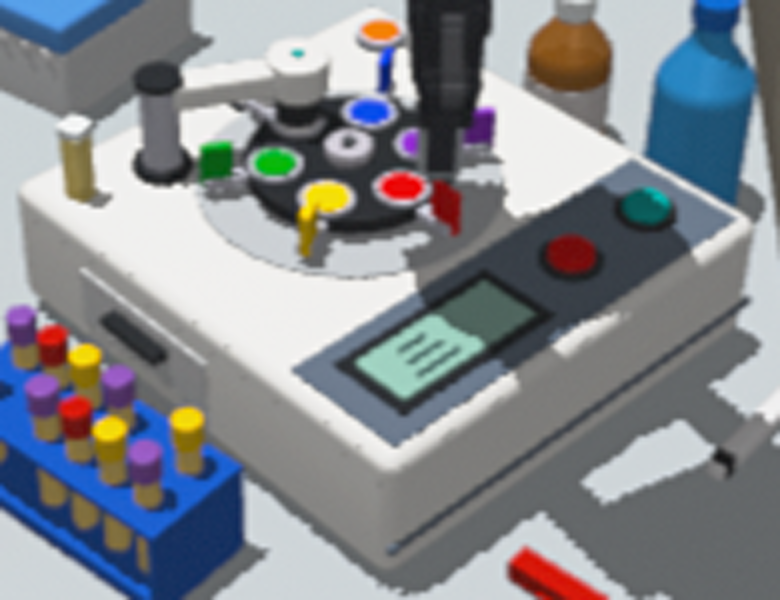

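```bash
python3 - <<'E'
from h import *
s=dict(np.load('pics/side.npz'))
f=lambda X:((proj(s,X)-[190,125]+.5)*4-.5).round(0)
for z in(.1087,.12,.13,.14):print(z,f([.535,-.0595,z]))
print('tab top',f([.5356,-.0693,.117]),f([.5446,-.07,.117]),f([.5267,-.0685,.117]))
E
```

```text
0.1087 [434. 211.]
0.12 [435. 193.]
0.13 [435. 177.]
0.14 [436. 161.]
tab top [446. 189.] [433. 181.] [459. 197.]
```

The side view shows the turret unmoved, with the fingertip seeming to end above the red tab. The tips look about 20 mm higher than the stated tip extent implies. I'll check with an enlarged crop with projected height marks.

```bash
python3 - <<'E'
from h import *
s=dict(np.load('pics/side.npz'));t=snap('top')
out=[]
for c,(u0,v0) in((s,(275,140)),(t,(265,150))):
    b=cv2.resize(c['image'][v0:v0+60,u0:u0+50,::-1],None,fx=8,fy=8,interpolation=cv2.INTER_CUBIC)
    for z,col in((.1087,(0,255,255)),(.12,(255,255,0)),(.13,(255,0,255)),(.14,(255,255,255))):
        q=(proj(c,[.535,-.0595,z])-[u0,v0]+.5)*8-.5
        cv2.circle(b,tuple(int(i) for i in q),3,col,-1);print(z,q)
    out.append(b)
cv2.imwrite('pics/z4.png',np.hstack(out))
E
```

```text
0.1087 [187.85524776 302.8494321 ]
0.12 [189.77526504 267.20096018]
0.13 [191.49777349 235.2195844 ]
0.14 [193.24267993 202.82235091]
0.1087 [174.90575044 384.40900777]
0.12 [180.81270772 381.18977407]
0.13 [186.20291721 378.25216283]
0.14 [191.75310422 375.22736541]
```

View pics/z4.png

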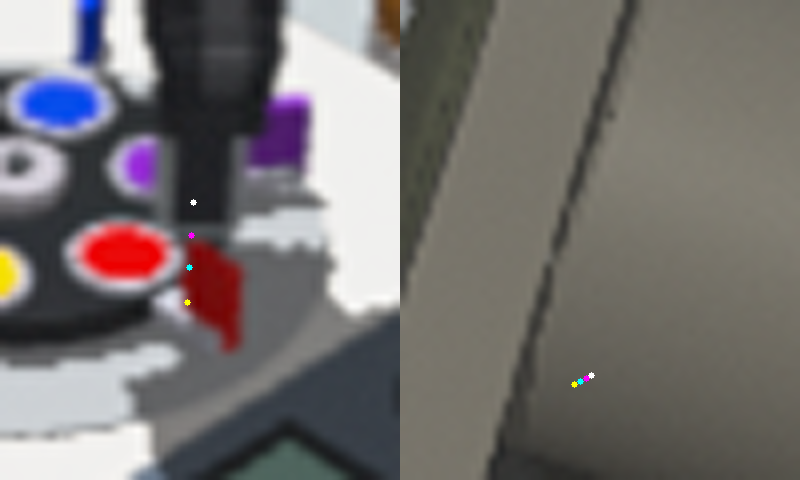

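The crop shows the pad bottoms near row 235, which is z≈0.13 m, so the fingers passed above the tab (top at 0.119). I'll cross-check against the previous side picture, where the tip bottom was at (498,125).

```bash
python3 - <<'E'
from go import *
s=dict(np.load('pics/side.npz'))
for z in(.108,.12,.13,.14):print(z,((proj(s,[.5391,-.1104,z])-[190,125]+.5)*4-.5).round(0))
go([[.539,-.110,.1227],[.539,-.110,.108]])
print(arm.tip_extent, [n for n in dir(arm) if n[0]!='_'])
E
```

```text
0.108 [491. 164.]
0.12 [492. 146.]
0.13 [493. 130.]
0.14 [494. 114.]
[ 0.535  -0.0593  0.1227] [-0.739 -0.673 -0.   ] [-0.  0. -1.] F [0.2 0.5 0.9] g -0.0002 t 2.9
[[31.2, -0.1, 40.2], [0.0, 14.7, 0.0]]
0.014 ['Unreachable', 'get_obs', 'tip_extent']
```

Both pictures agree: the tips sit about 10 mm above the reported TCP, not 14 mm below it. I'll go back to the gap and lower part of the way, then measure again.

>>> servo_tool:
  series:
    - [[6.2, 0, 8], [0, 0, 0], 0]
    - [[6.2, 0, 8], [0, 0, 0], 0]
    - [[6.2, 0, 8], [0, 0, 0], 0]
    - [[6.2, 0, 8], [0, 0, 0], 0]
    - [[6.4, 0, 8.2], [0, 0, 0], 0]
    - [[0, 5, 0], [0, 0, 0], 0]
    - [[0, 5, 0], [0, 0, 0], 0]
    - [[0, 4, 0], [0, 0, 0], 0]
    - [[0, 0, 0], [0, 0, 0], 0]

```text
time_s: 3.8
eef_pos: [0.5385, -0.1101, 0.1079]
orientation: [-0.694, 1.792, -1.79]
force: [0.2, -0.6, -0.3]
grip_width: 0.0005
```

```bash
python3 - <<'E'
from go import *
go([[.539,-.110,.098]])
s=snap('side');P=arm.get_obs()['eef_pos']
b=cv2.resize(s['image'][140:200,285:345,::-1],None,fx=9,fy=9,interpolation=cv2.INTER_CUBIC)
for z in(.094,.105,.115,.125):
    q=(proj(s,[P[0],P[1],z])-[285,140]+.5)*9-.5;cv2.circle(b,tuple(int(i) for i in q),3,(0,255,255),-1);print(z,q)
cv2.imwrite('pics/s5.png',b)
E
```

```text
[ 0.5385 -0.1101  0.1079] [-0.739 -0.673  0.001] [-0.001  0.001 -1.   ] F [ 0.2 -0.6 -0.3] g 0.0005 t 3.8
[[-0.4, 9.9, 0.3]]
0.094 [246.63813316 284.96245805]
0.105 [249.5111918  247.03095356]
0.115 [252.1571354  212.09793135]
0.125 [254.8361574  176.72819202]
```

View pics/s5.png

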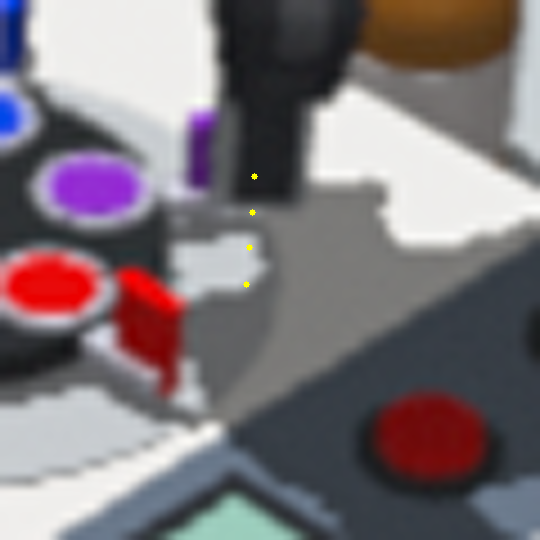

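The pad bottoms at row 205 give z≈0.118, so the tip is again about 10 mm above the reported TCP. I'll lower 12 mm more, putting the tips about 21 mm above the deck, and push the same arc.

>>> servo_tool:
  series:
    - [[0, 6, 0], [0, 0, 0], 0]
    - [[0, 6, 0], [0, 0, 0], 0]
    - [[-4.9, 0, -8.6], [0, 0, 0], 0]
    - [[-4.6, 0, -9.2], [0, 0, 0], 0]
    - [[-3, 0, -4.3], [0, 0, 0], 0]
    - [[-3, 0, -4.3], [0, 0, 0], 0]
    - [[-3.5, 0, -3.8], [0, 0, 0], 0]

```text
time_s: 4.55
eef_pos: [0.533, -0.0755, 0.0971]
orientation: [-0.692, 1.789, -1.792]
force: [1.9, -2.9, -1.3]
grip_width: 0.0004
```

>>> servo_tool:
  series:
    - [[-3.5, 0, -3.8], [0, 0, 0], 0]
    - [[-4, 0, -3.3], [0, 0, 0], 0]
    - [[-4, 0, -3.2], [0, 0, 0], 0]

```text
time_s: 4.85
eef_pos: [0.5343, -0.0598, 0.0967]
orientation: [-0.693, 1.791, -1.791]
force: [0.9, -3.3, 0.2]
grip_width: -0.0002
```

```bash
python3 - <<'E'
from go import *
ax=np.array([.6064,-.0754])
go([[*(ax+.074*np.array([np.cos(a),np.sin(a)])),.096] for a in np.radians([164,160,156,152,148,144])])
s=snap('side');b=cv2.resize(s['image'][125:275,190:385,::-1],None,fx=4,fy=4,interpolation=cv2.INTER_CUBIC)
cv2.imwrite('pics/s6.png',b)
E
```

```text
[ 0.5343 -0.0598  0.0967] [-0.74  -0.673  0.   ] [-0. -0. -1.] F [ 0.9 -3.3  0.2] g -0.0002 t 4.85
[[-4.0, 0.7, -2.9], [-4.5, -0.0, -2.6], [-4.7, -0.0, -2.2], [-4.8, -0.0, -1.9], [-4.9, -0.0, -1.6], [-5.0, -0.0, -1.2]]
```

View pics/s6.png

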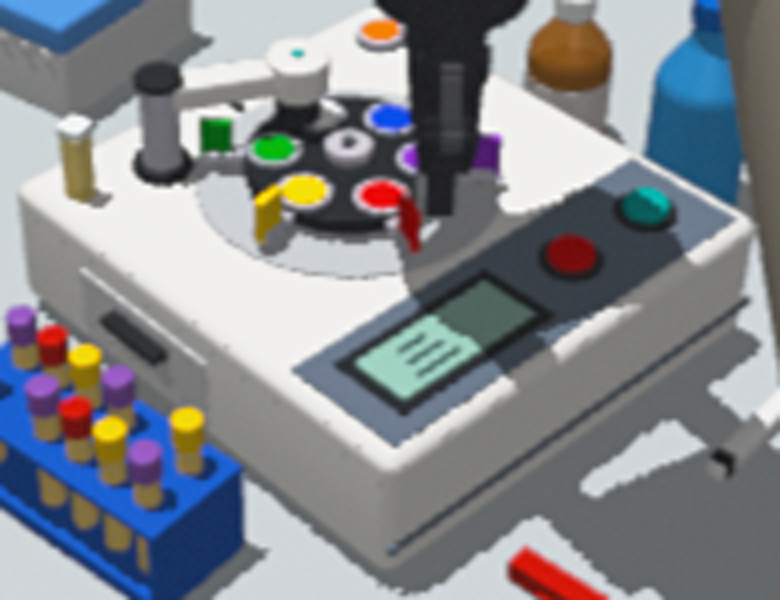

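The wheel is turning clockwise: the red tab has moved to (408,222) and the finger is behind it. I'll keep pushing.

>>> servo_tool:
  series:
    - [[-4, 0, -2.9], [0, 0, 0], 0]
    - [[-4.5, 0, -2.6], [0, 0, 0], 0]
    - [[-4.7, 0, -2.2], [0, 0, 0], 0]
    - [[-4.8, 0, -1.9], [0, 0, 0], 0]

```text
time_s: 5.3
eef_pos: [0.5411, -0.0403, 0.0966]
orientation: [-0.693, 1.792, -1.79]
force: [0.4, -0.4, -0.8]
grip_width: 0.0
```

>>> servo_tool:
  series:
    - [[-4.9, 0, -1.6], [0, 0, 0], 0]
    - [[0, 0, 0], [0, 0, 0], 0]
    - [[0, 0, 0], [0, 0, 0], 0]

```text
time_s: 5.6
eef_pos: [0.5436, -0.0362, 0.0966]
orientation: [-0.693, 1.791, -1.791]
force: [0.0, -0.5, 0.6]
grip_width: 0.0001
```

```bash
python3 - <<'E'
from go import *
M=[.4719,-.1561]
go([[.545,-.03,.20]])
s=snap('side');b=cv2.resize(s['image'][125:275,190:385,::-1],None,fx=4,fy=4,interpolation=cv2.INTER_CUBIC)
cv2.imwrite('pics/s7.png',b)
E
```

```text
[ 0.5436 -0.0362  0.0966] [-0.74  -0.673  0.   ] [-0.  0. -1.] F [ 0.  -0.5  0.6] g 0.0001 t 5.6
[[-5.3, -103.4, -3.7]]
```

View pics/s7.png

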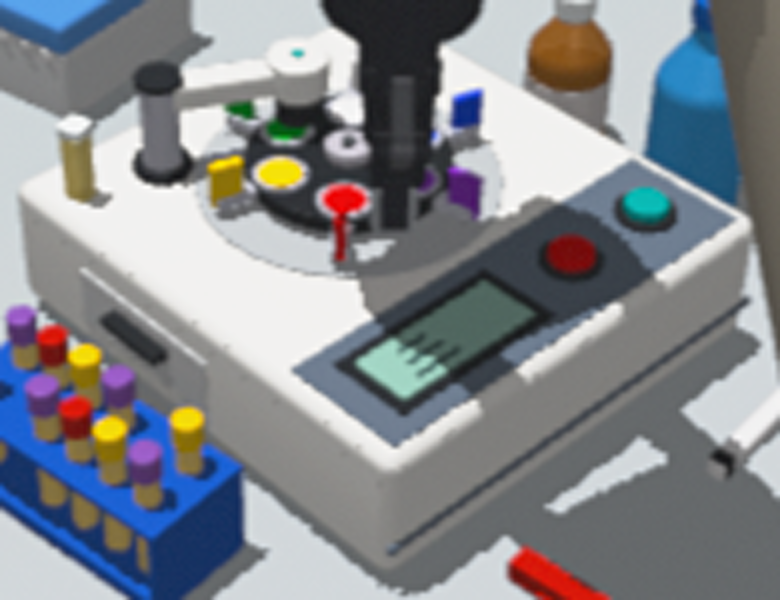

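The wheel has left the finger: red glass at (345,199), yellow at (281,173), still running towards the stop. I'll wait, lift, then measure the glasses numerically.

>>> servo_tool:
  series:
    - [[0, 0, 0], [0, 0, 0], 0]
    - [[0, 0, 0], [0, 0, 0], 0]
    - [[0, 0, 0], [0, 0, 0], 0]
    - [[0, 0, 0], [0, 0, 0], 0]
    - [[0, -20, 0], [0, 0, 0], 0]
    - [[0, -30, 0], [0, 0, 0], 0]
    - [[0, -30, 0], [0, 0, 0], 0]
    - [[0, 0, 0], [0, 0, 0], 0]

```text
time_s: 6.45
eef_pos: [0.5452, -0.0369, 0.1806]
orientation: [-0.686, 1.785, -1.793]
force: [-0.0, -0.1, -0.5]
grip_width: -0.0
```

```bash
cat > ang.py <<'E'
from go import *
s=snap('side');ax=np.array([.6064,-.0754])
cv2.imwrite('pics/s8.png',cv2.resize(s['image'][125:275,190:385,::-1],None,fx=4,fy=4,interpolation=cv2.INTER_CUBIC))
hsv=cv2.cvtColor(s['image'],cv2.COLOR_RGB2HSV)
for n,lo,hi,k in(('yellow',20,32,60),('red',0,4,120)):
    m=((hsv[...,0]>=lo)&(hsv[...,0]<=hi)&(hsv[...,1]>170)&(hsv[...,2]>70)).astype(np.uint8)
    _,l,st,c=cv2.connectedComponentsWithStats(m)
    for i in range(1,len(c)):
        p=atz(s,*c[i],.1005)[:2]-ax
        if st[i,4]>15 and np.hypot(*p)<.06:print(n,st[i,4],'r',np.hypot(*p).round(4),'turret deg',((np.degrees(np.arctan2(p[1],p[0]))+4.93-k+180)%360-180).round(2))
go([[.4719,-.1561,.1766],[.4719,-.1561,.100]])
E
python3 ang.py
```

```text
yellow 52 r 0.0399 turret deg -0.62
red 54 r 0.0499 turret deg -0.98
[ 0.5443 -0.0367  0.1783] [-0.74  -0.673 -0.002] [ 0.003 -0.001 -1.   ] F [ 0.1  0.3 -0.8] g 0.0 t 6.5
[[133.9, 1.5, 39.6], [0.1, 76.6, -0.2]]
```

Both glasses put the turret at about -0.6 to -1 deg, and the yellow one lies at r = 39.9 mm, so green is home. Next, over the start key.

>>> servo_tool:
  series:
    - [[27, 0, 8], [0, 0, 0], 0]
    - [[27, 0, 8], [0, 0, 0], 0]
    - [[27, 0, 8], [0, 0, 0], 0]
    - [[27, 0, 8], [0, 0, 0], 0]
    - [[26, 0, 7.6], [0, 0, 0], 0]
    - [[0, 26, 0], [0, 0, 0], 0]
    - [[0, 26, 0], [0, 0, 0], 0]
    - [[0, 20, 0], [0, 0, 0], 0]
    - [[0, 0, 0], [0, 0, 0], 0]

```text
time_s: 7.4
eef_pos: [0.4693, -0.155, 0.1016]
orientation: [-0.697, 1.798, -1.787]
force: [-1.1, -0.1, -0.3]
grip_width: 0.0001
```

```bash
python3 - <<'E'
from go import *
go([[.4719,-.1561,.100],[.4719,-.1561,.085]])
s=snap('side');P=arm.get_obs()['eef_pos']
u0,v0=310,150
b=cv2.resize(s['image'][v0:v0+60,u0:u0+75,::-1],None,fx=9,fy=9,interpolation=cv2.INTER_CUBIC)
for z in(.09,.10,.11,.12):
    q=(proj(s,[P[0],P[1],z])-[u0,v0]+.5)*9-.5;cv2.circle(b,tuple(int(i) for i in q),3,(0,255,255),-1);print(z,q)
cv2.imwrite('pics/s9.png',b)
E
```

```text
[ 0.4693 -0.155   0.1016] [-0.74  -0.673  0.002] [-0.006  0.004 -1.   ] F [-1.1 -0.1 -0.3] g 0.0001 t 7.4
[[-1.2, 1.6, 2.6], [-0.0, 15.0, 0.1]]
0.09 [377.17147153 243.38324196]
0.1 [382.0183803  208.91368623]
0.11 [386.92601228 174.01228778]
0.12 [391.89551581 138.67088013]
```

View pics/s9.png

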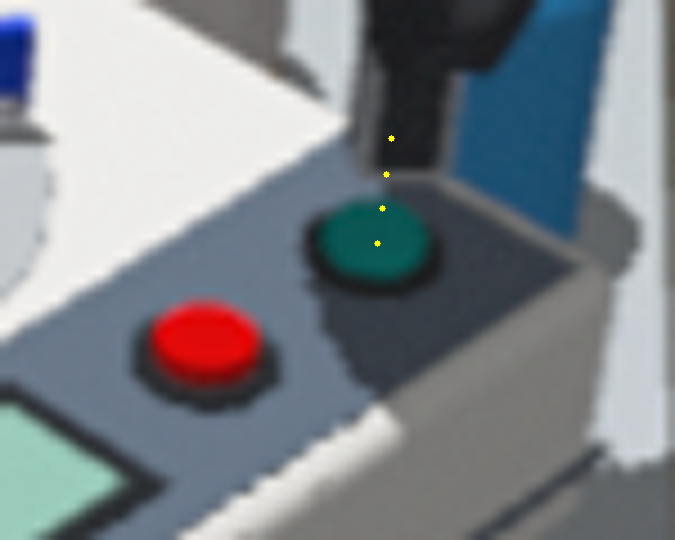

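The tip is above the teal key, with its bottom at row 172 (z≈0.110) and about 2 px right of target. I'll correct and go down towards contact at TCP z≈0.083.

>>> servo_tool:
  series:
    - [[-3.7, 0, 2.6], [0, 0, 0], 0]
    - [[0, 7, 0], [0, 0, 0], 0]
    - [[0, 7, 0], [0, 0, 0], 0]
    - [[0, 2, 0], [0, 0, 0], 0]
    - [[0, 0, 0], [0, 0, 0], 0]

```text
time_s: 7.95
eef_pos: [0.4754, -0.1552, 0.0884]
orientation: [-0.693, 1.792, -1.791]
force: [-0.4, -0.0, 0.3]
grip_width: 0.0002
```

>>> servo_tool:
  series:
    - [[0, 1.5, 0], [0, 0, 0], 0]
    - [[0, 0, 0], [0, 0, 0], 0]

```text
time_s: 8.15
eef_pos: [0.4756, -0.1554, 0.0872]
orientation: [-0.693, 1.791, -1.791]
force: [-0.3, 0.1, 0.7]
grip_width: -0.0
```

>>> servo_tool:
  series:
    - [[0, 1.5, 0], [0, 0, 0], 0]
    - [[0, 0, 0], [0, 0, 0], 0]

```text
time_s: 8.35
eef_pos: [0.4755, -0.1553, 0.0856]
orientation: [-0.693, 1.791, -1.791]
force: [-0.3, 0.2, 0.9]
grip_width: 0.0001
```

>>> servo_tool:
  series:
    - [[0, 1.5, 0], [0, 0, 0], 0]
    - [[0, 0, 0], [0, 0, 0], 0]

```text
time_s: 8.55
eef_pos: [0.4755, -0.1553, 0.084]
orientation: [-0.693, 1.791, -1.791]
force: [-0.0, 0.8, 1.0]
grip_width: 0.0001
```

>>> servo_tool:
  series:
    - [[0, 1.5, 0], [0, 0, 0], 0]
    - [[0, 0, 0], [0, 0, 0], 0]

```text
time_s: 8.75
eef_pos: [0.4756, -0.1554, 0.0826]
orientation: [-0.693, 1.791, -1.791]
force: [-0.1, -0.0, -0.9]
grip_width: -0.0002
```

>>> servo_tool:
  series:
    - [[0, 1.5, 0], [0, 0, 0], 0]
    - [[0, 0, 0], [0, 0, 0], 0]

```text
time_s: 8.95
eef_pos: [0.4757, -0.1554, 0.0812]
orientation: [-0.693, 1.791, -1.791]
force: [0.1, 1.4, 1.8]
grip_width: -0.0005
```

>>> servo_tool:
  series:
    - [[0, 1.5, 0], [0, 0, 0], 0]
    - [[0, 0, 0], [0, 0, 0], 0]

```text
time_s: 9.15
eef_pos: [0.4757, -0.1554, 0.0797]
orientation: [-0.692, 1.791, -1.791]
force: [-0.8, 0.2, 2.5]
grip_width: 0.0002
```

>>> servo_tool:
  series:
    - [[0, 1.5, 0], [0, 0, 0], 0]
    - [[0, 0, 0], [0, 0, 0], 0]

```text
time_s: 9.35
eef_pos: [0.4757, -0.1554, 0.0782]
orientation: [-0.692, 1.791, -1.791]
force: [-0.2, 0.8, 4.0]
grip_width: -0.0003
```

>>> servo_tool:
  series:
    - [[0, 1, 0], [0, 0, 0], 0]
    - [[0, 0, 0], [0, 0, 0], 0]

```text
time_s: 9.55
eef_pos: [0.4757, -0.1554, 0.0775]
orientation: [-0.692, 1.791, -1.791]
force: [-0.3, 1.2, 5.4]
grip_width: 0.0002
```

>>> servo_tool:
  series:
    - [[0, 1, 0], [0, 0, 0], 0]
    - [[0, 0, 0], [0, 0, 0], 0]
    - [[0, 0, 0], [0, 0, 0], 0]

```text
time_s: 9.85
eef_pos: [0.4758, -0.1554, 0.0773]
orientation: [-0.692, 1.79, -1.791]
force: [-4.4, 2.1, 14.2]
grip_width: 0.0005
```

The force rose from about 1.5 to 4 N over about 4 mm, then hit a hard stop, so the key is fully down. I'll lift clear and check.

>>> servo_tool:
  series:
    - [[0, -5, 0], [0, 0, 0], 0]
    - [[0, -10, 0], [0, 0, 0], 0]
    - [[0, -25, 0], [0, 0, 0], 0]
    - [[0, -30, 0], [0, 0, 0], 0]
    - [[0, -30, 0], [0, 0, 0], 0]
    - [[0, 0, 0], [0, 0, 0], 0]
    - [[0, 0, 0], [0, 0, 0], 0]
    - [[0, 0, 0], [0, 0, 0], 0]

```text
time_s: 10.65
eef_pos: [0.4751, -0.1551, 0.1752]
orientation: [-0.694, 1.793, -1.79]
force: [0.3, -0.3, 1.1]
grip_width: 0.0001
```

```bash
python3 ang.py
```

```text
yellow 52 r 0.0399 turret deg -0.62
red 54 r 0.0489 turret deg -1.39
[ 0.4751 -0.1551  0.1751] [-0.74  -0.673  0.001] [-0.002  0.001 -1.   ] F [-0.5  0.6 -0.2] g 0.0002 t 10.7
[[3.0, -1.5, -1.4], [-0.1, 76.6, 0.2]]
```

The picture limit is reached, so I'll compare the keys numerically with the first side crop.

```bash
python3 - <<'E'
import cv2,numpy as np
for f in('sc','s8'):
    h=cv2.cvtColor(cv2.imread(f'pics/{f}.png'),cv2.COLOR_BGR2HSV)
    for n,lo,hi,(x0,y0,x1,y1) in(('teal',80,95,(610,170,690,240)),('red',0,4,(530,220,615,285))):
        r=h[y0:y1,x0:x1];m=(r[...,0]>=lo)&(r[...,0]<=hi)&(r[...,1]>150)&(r[...,2]>40)
        y,x=np.nonzero(m);print(f,n,m.sum(),x.mean()+x0,y.mean()+y0)
from station import workorder
print(workorder.job_done())
E
```

```text
sc teal 1375 645.896 204.98836363636363
sc red 1062 571.7843691148776 254.27212806026364
s8 teal 1323 645.9591836734694 206.51927437641723
s8 red 1084 571.2988929889299 254.7140221402214
the job is handed in; nothing more can be done
None
```

I stepped the turret one stop clockwise by pushing the red tab, so the green filter is home. I then pressed the teal key fully down, let it up, lifted clear and handed the job in at about 10.7 s.

**Turret:** after the key press it measured about -0.6° from home by the yellow glass. The red glass gave -1.4°, less reliable because it merges with its tab in the image. The 4 mm tolerance is about 5.7°.

**Start key:** the force rose from about 1.5 N to 4–5 N over about 4 mm, then hit a hard stop at 14 N.

**Keys after release:** the teal cap's image was within 0.4 camera pixel (about 0.5 mm) of where it started, so it is up. The red key was unchanged. I did not re-measure the things on the bench.

**Disagreements:**
- **Tip height:** the shut fingertips showed about 10 mm above the reported TCP, not 14 mm ahead of it as stated. The first push therefore passed harmlessly over the tab, and I redid it lower.
- **Image heights:** triangulated heights read 1–4 mm low against the text.
- **Last picture:** the 12-picture limit stopped me viewing the final image, so the end checks are numeric only.

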